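Tip the sorted hardware out of the tailgate tray into the bin

ROBOT

A 6-joint arm with a two-finger parallel gripper is mounted at the origin on the work surface. World frame = base frame: x ahead of the robot, y to its left, z up, the work surface at z = 0. Lengths are in m, angles in rad, forces in N, time in s.
With the tool pointing down it reaches from about 0.25 to 0.775 m from the base axis. Payload 4 kg.
Tool frame: the origin (TCP) lies on the centre line of the jaws, within the pads' length; the fingertips stand 17 mm ahead of it and the grasp point (between the pads) lies 2 mm behind it; z points along the fingers, y is the line along which they close (so a half turn about z gives the same grasp; the last joint's range is limited). The gripper opens to 94 mm and grips with 3 to 60 N. Pads are 16 mm wide; open, the fingers measure 119 mm over their backs; the gripper's body (75 mm by 177 mm) begins 78 mm behind the grasp point.
Start: joints at [-1.242, 0.087, 1.371, -0, 1.684, -0.103], TCP at [0.23, -0.5, 0.223] pointing down, gripper open.
Joint ranges: [-3.1, 3.1], [-0.76, 2.03], [0.27, 2.55], [-1.08, 4.22], [0.17, 2.65], [-2.57, 2.57]. Speed limits (rad/s): [2.79, 2.79, 3.14, 3.14, 3.14, 3.14].

INTERFACE

Orientations are given as [roll, pitch, yaw] about the fixed x, y, z axes, in that order (R = Rz(yaw) Ry(pitch) Rx(roll)).
In Python, from bench import robot gives the robot as it stands.
- The arm moves only by the tool servo_tool, never from a script. Its argument "plan" is a list of rows, each a list of 7 numbers: the shift along the tool's x, y, z normalised to -1 to 1, where 1 is 0.1 m, then the turn, a rotation vector about the tool's x, y, z normalised to -1 to 1, where 1 is pi/2 rad, then the finger opening in mm, from 0 to 94. In form: [[x, y, z, ax, ay, az, gripper], ...]. A call has 1 to 12 rows; each row is the pose to reach, as a shift and turn from the pose commanded when the call began, along the tool's axes at that moment; what a row does not reach only later rows make up. A row lasts 1/12 s, in which the tool goes at most 41.7 mm and 7.16 degrees, less where a joint would pass 70% of its speed; a pose out of reach is approached as far as the arm can. A call with a number of a shift or a turn outside -1 to 1 is refused whole. A call with a gripper value outside its range is refused whole. The fingers move at their own pace and stop on an object; the grip force is fixed at half the most. Time passes only in rows, so rows that repeat a pose let the fingers close. It gives the time, the measured TCP pose, the force, the opening and the grip force at its end, in the units of the state.
- robot.get_obs(): the state, without advancing time (a new reading comes with each control period).
- robot.snapshot(name): name is "scene" or "top" or "wrist"; returns the picture (420x560x3 uint8, red, green, blue); there is no depth.
- robot.camera_params(name): a dict with "camera_matrix" (3x3 intrinsics, pixels), "distortion" ([k1, k2, p1, p2, k3] as OpenCV has them; the pictures are not rectified), "rvec" (rotation vector, rad) and "tvec" (3), from world to camera coordinates, as OpenCV has them; the wrist camera has in their place "tool_from_camera" (4x4, takes a point from camera to tool coordinates, whose origin is the TCP and whose axes are the flange's). Camera axes: x right, y down, z forward; pixel columns grow to the right and rows downward; lengths in m; the calibration is good to about 2 mm. A picture is of the moment at which its call begins: read the wrist's pose just before it. camera_params takes no time and is no camera call.
- robot.close_job(): hands the job in; it is judged then, once.
Trained networks look in the newest picture that a camera, given by its name, has taken for a name from the list of things; names that differ only in an ending like _2 or _b are one class to them, and where a whole thing is asked for, a point or a joint stands for the part that bears it (a point fixed in the world has none). Each returns a list of dicts, best first, with "conf" (0 to 1); they miss things now and then, are a little off and sometimes report something else, mostly with a low value. They report only what shows in the picture. A call takes as long as a camera call. They do not tell look-alikes from the thing itself.
- robot.find_in(thing, camera): "extent" ([centre column, centre row, width, height] in pixels, round what is visible of it).
The state is a dict: "time": time; "joint_positions": joint angles; "qvel": joint speeds; "joint_torque": joint torques, N m; "tool_pos": TCP position; "ee_rot": TCP orientation; "wrist_force": force on the tool from outside, world axes, zero at the start; "wrist_torque": the same for the moment, N m; "width": finger opening in m; "finger_force": force on a finger pad.
Only numpy, scipy, OpenCV 4.12 (cv2) and the standard library are available. Lean on these libraries where they do the work, as an engineer would, in place of code of your own. Each camera call takes 0.05 s, during which the arm holds its last target. There are 200 camera calls.

TASK

Lower the tray's end gate all the way with its side lever while the tray still lies flat, then lift the tray by its rear bar so that all the nuts and brackets slide out over the gate into the grey bin, and let the tray gently back down flat, leaving the gate down. Do not touch the hardware with the gripper, and leave the bin and the other things on the bench where they are.

Things in the scene. Friction and masses are not known exactly. Their poses are not given: they have to be found in the camera images.
- stand: Fixed dark steel stand that carries the tipping tray. Origin: on the bench directly below the middle of the tray's hinge axis. Its x axis (level) points along the tray from the rear bar to the gate end and on to the bin; its y axis points to the lever side; z up. Base plate 210 x 180 mm behind the origin, two uprights at y = +-79 mm reaching 145 mm height. The level tray hinge axis is parallel to y, at x = 0, z = 130 mm.
- tray (a joint): Tilt of the aluminium tray about its hinge at the gate end, rad: 0 = lying flat on its rest, grows as the rear bar is lifted, stop at 1.0. Tray outside 170 long x 140 wide x 50 mm high, walls and floor 5 mm, open top, gate end at the hinge; weighs 0.4 to 0.65 kg, plus up to 0.65 kg of parts. It falls back under its own weight if let go raised. The parts start to slide at about 0.45 to 0.65 rad and have all slid out by 0.9.
- tray_handle (a point): Middle of the tray's rear bar: a round steel bar 12 mm thick, 110 mm long, parallel to the stand's y axis, 58 mm behind the tray's rear wall (two arms join its ends to the wall). In the tray's frame it lies 228 mm behind the hinge axis and 45 mm above it (in the stand's frame at tilt 0: x = -228, z = 175 mm), and swings up about the hinge axis. The bar can turn between gripper pads.
- gate (a joint): Opening of the end gate relative to the tray, rad: 0 = upright, shut (it may start up to 0.12 open); pi/2 = fully lowered, level with the tray floor, at its stop. Hinge axis parallel to the stand's y at the end of the tray floor's upper face (5 mm above the tray's hinge axis). Stiff hinge (about 0.1 N m): it stays where it is put. Pushing the lever on past its stop would lever the tray up off its rest.
- gate_hinge (a point): Middle of the gate's hinge line (stand x = 0, y = 0, z = 135 mm when the tray is flat).
- gate_peg (a point): Grip point on the gate lever's peg: a round steel peg 12 mm thick, parallel to the stand's y axis, sticking outwards 60 mm from the lever arm (y = 94 to 154 mm), this point at y = 130 mm. The lever turns with the gate: this point is 70 mm above the hinge line when shut (2.5 mm towards the bin), and swings over towards the bin (stand +x) and down to hinge height when lowered. The peg can turn between gripper pads.
- bin: Loose grey plastic bin under the gate end, 200 (its x) x 180 (its y) x 60 mm high, walls 5 mm, open top, 0.7 kg. Origin: centre of its underside.
- nut1: Loose big steel hex nut in the tray, 41 mm across, 18 mm high. Origin: centre of its underside.
- nut2: Loose big steel hex nut in the tray, 41 mm across, 18 mm high. Origin: centre of its underside.
- nut3: Loose big steel hex nut in the tray, 41 mm across, 18 mm high. Origin: centre of its underside.
- bracket1: Loose dark steel angle bracket in the tray, 36 x 28 mm foot, 32 mm high, 5 mm thick. Origin: centre of the foot's underside.
- bracket2: Loose dark steel angle bracket in the tray, 36 x 28 mm foot, 32 mm high, 5 mm thick. Origin: centre of the foot's underside.
- jar: Glass jar, 60 mm across, 90 mm high; leave where it is. Origin: centre of its underside.
- tape: Roll of tape lying flat, 90 mm across, 30 mm high; leave where it is. Origin: centre of its underside.
- can: Spray can, 52 mm across, 150 mm high, beyond the bin; leave where it is. Origin: centre of its underside.
- screwdriver: Screwdriver lying on the bench; leave where it is. Origin: its middle, on the bench.
- wrench: Wrench lying on the bench; leave where it is. Origin: its middle, on the bench.
- mug: White mug, 80 mm across, 90 mm high; leave where it is. Origin: centre of its underside.
Not all that is in view belongs to the job. Leave any green or pink look-alike of the bracket1 alone.

How it is judged:
On the way, in this order (a step that is already met when the one before it is completed fails the run):
1. the gate is fully lowered (over 1.45 rad) while the tray lies flat (under 0.1 rad) (value of joint gate above 1.45 rad and value of joint tray below 0.1 rad), for 0.2 s.
2. all five parts are in the bin while the tray is still tipped (over 0.3 rad) (value of joint tray above 0.3 rad and z of each of nut1, nut2, nut3, bracket1, bracket2 in the frame of bin below 0.055 m and x of nut1 in the frame of bin between -0.1 and 0.1 m and y of nut1 in the frame of bin between -0.09 and 0.09 m and x of nut2 in the frame of bin between -0.1 and 0.1 m and y of nut2 in the frame of bin between -0.09 and 0.09 m and x of nut3 in the frame of bin between -0.1 and 0.1 m and y of nut3 in the frame of bin between -0.09 and 0.09 m and x of bracket1 in the frame of bin between -0.1 and 0.1 m and y of bracket1 in the frame of bin between -0.09 and 0.09 m and x of bracket2 in the frame of bin between -0.1 and 0.1 m and y of bracket2 in the frame of bin between -0.09 and 0.09 m), for 0.1 s.
At the end, for the whole second after the job is handed in: All three nuts and both brackets lie at rest inside the bin, below its rim; the tray is back flat (within 0.04 rad), the gate still lowered (over 1.4 rad), and the bin is upright and within 30 mm of where it stood (z of each of nut1, nut2, nut3, bracket1, bracket2 in the frame of bin below 0.055 m and x of nut1 in the frame of bin between -0.1 and 0.1 m and y of nut1 in the frame of bin between -0.09 and 0.09 m and x of nut2 in the frame of bin between -0.1 and 0.1 m and y of nut2 in the frame of bin between -0.09 and 0.09 m and x of nut3 in the frame of bin between -0.1 and 0.1 m and y of nut3 in the frame of bin between -0.09 and 0.09 m and x of bracket1 in the frame of bin between -0.1 and 0.1 m and y of bracket1 in the frame of bin between -0.09 and 0.09 m and x of bracket2 in the frame of bin between -0.1 and 0.1 m and y of bracket2 in the frame of bin between -0.09 and 0.09 m and linear speed of each of nut1, nut2, nut3, bracket1, bracket2 below 0.03 m/s and value of joint tray below 0.04 rad and value of joint gate above 1.4 rad and distance of bin from where it was at the start of the episode below 0.03 m and angle between bin's own z axis and vertical below 0.1 rad); the robot touches nothing.
It fails at once if the tray is tipped (over 0.2 rad) with the gate not lowered (under 1.3 rad) (value of joint tray above 0.2 rad and value of joint gate below 1.3 rad).
It fails at once if the tray falls back or is slammed down (faster than 1.3 rad/s while over 0.08 rad) (velocity of joint tray below -1.3 rad/s and value of joint tray above 0.08 rad).
It fails at once if the gripper touches a nut or bracket (contact force between the fingers and nut1 above 0.5 N or contact force between the fingers and nut2 above 0.5 N or contact force between the fingers and nut3 above 0.5 N or contact force between the fingers and bracket1 above 0.5 N or contact force between the fingers and bracket2 above 0.5 N).
It fails at once if another thing on the bench is shifted by more than 30 mm (distance of any of jar, tape, can, screwdriver, wrench, mug from where it was at the start of the episode above 0.03 m).
It also fails if it takes over 58 s, if anything falls off the work surface, if the arm or the gripper's body presses on something with over 40 N, if the wrist force passes 120 N, or if a joint passes its speed limit or range.

## Working session

There is one attempt and no reset: what is moved stays moved. The work goes in short steps, Python scripts to look and compute and a tool call to move; the robot and the scene stay as the last step left them, time stands still between calls to the robot, and variables do not carry over. Pictures are saved under pics/ and viewed, at most 10 in all, crops included, and the job is handed in when it is done.

Besides the shell and the picture viewer there is one more tool, called after "Request:" as name(argument=value, ...) on one line, values as JSON. servo_tool: Moves the arm, as the interface text tells. Scaled input: -1 to 1 covers 0.1 m each way for a shift and pi/2 rad each way for a turn. Its arguments: {"type":"object","properties":{"plan":{"type":"array","items":{"type":"array","items":{"type":"number"}}}},"required":["plan"]}

```bash
mkdir -p pics
cat > h.py <<'E'
import numpy as np, cv2
from bench import robot
def save(c,n):
    im=robot.snapshot(c); cv2.imwrite(f'pics/{n}.png',im[:,:,::-1]); return im
def ray(c,uv):
    p=robot.camera_params(c);K=np.array(p['camera_matrix']);d=np.array(p['distortion'])
    R=cv2.Rodrigues(np.array(p['rvec'],float))[0];t=np.array(p['tvec'],float).ravel()
    x=cv2.undistortPoints(np.array([[uv]],float),K,d)[0,0]
    return -R.T@t, R.T@np.array([x[0],x[1],1])
def atz(c,uv,z):
    o,v=ray(c,uv); return o+v*(z-o[2])/v[2]
def proj(c,P):
    p=robot.camera_params(c)
    return cv2.projectPoints(np.array(P,float).reshape(-1,1,3),np.array(p['rvec'],float),np.array(p['tvec'],float),np.array(p['camera_matrix']),np.array(p['distortion']))[0].reshape(-1,2)
E
python3 - <<'E'
from h import *
print(robot.get_obs())
for c in ('scene','top'):
    save(c,c)
    for t in ('stand','tray_handle','gate_peg','gate','bin','jar','tape','can','mug','screwdriver','wrench'):
        print(c,t,[(np.round(r['extent']).tolist(),round(r['conf'],2)) for r in robot.find_in(t,c)[:2]])
E
```

```text
{'time': 0.0, 'joint_positions': array([-1.24206715e+00,  8.79212842e-02,  1.37224186e+00, -3.40066911e-05,
        1.68362208e+00, -1.03101394e-01]), 'qvel': array([ 0.001068  ,  0.00184116,  0.00022241,  0.00128275, -0.00020881,
        0.00294842]), 'joint_torque': array([-1.46758972e-03, -3.40186286e+01, -3.02426112e+01,  7.17067136e-02,
        3.30281421e-02, -1.69316968e-04]), 'tool_pos': array([ 0.23000926, -0.49902136,  0.22132888]), 'ee_rot': array([-3.13940825e+00, -1.92037512e-04,  4.31826572e-01]), 'wrist_force': array([-0.7115124 , -0.51249517,  0.24319187]), 'wrist_torque': array([-0.0352823 ,  0.03025059,  0.02286749]), 'finger_force': 0.0, 'width': 0.09383926246661832}
scene stand [([289.0, 216.0, 106.0, 129.0], 0.66)]
scene tray_handle [([424.0, 218.0, 28.0, 52.0], 0.61), ([283.0, 193.0, 103.0, 93.0], 0.28)]
scene gate_peg [([328.0, 187.0, 21.0, 79.0], 0.87)]
scene gate [([325.0, 186.0, 18.0, 77.0], 0.97)]
scene bin [([409.0, 210.0, 28.0, 31.0], 0.73), ([371.0, 233.0, 81.0, 69.0], 0.61)]
scene jar [([294.0, 282.0, 25.0, 39.0], 0.74)]
scene tape [([406.0, 209.0, 28.0
[... 226 characters left out ...]
[([289.0, 210.0, 112.0, 106.0], 0.84), ([242.0, 218.0, 16.0, 97.0], 0.15)]
top tray_handle [([288.0, 212.0, 114.0, 104.0], 0.63)]
top gate_peg [([240.0, 220.0, 21.0, 94.0], 0.82)]
top gate [([242.0, 218.0, 16.0, 93.0], 0.82)]
top bin [([209.0, 217.0, 85.0, 75.0], 0.74), ([289.0, 210.0, 110.0, 105.0], 0.25)]
top jar [([288.0, 211.0, 110.0, 106.0], 0.5), ([299.0, 205.0, 16.0, 20.0], 0.22)]
top tape [([152.0, 253.0, 37.0, 32.0], 0.74)]
top can [([291.0, 211.0, 109.0, 107.0], 0.62), ([142.0, 213.0, 39.0, 24.0], 0.61)]
top mug [([440.0, 180.0, 44.0, 30.0], 0.62)]
top screwdriver [([310.0, 261.0, 66.0, 28.0], 0.97), ([283.0, 193.0, 16.0, 13.0], 0.63)]
top wrench [([237.0, 269.0, 66.0, 8.0], 0.98)]
```

View pics/scene.png

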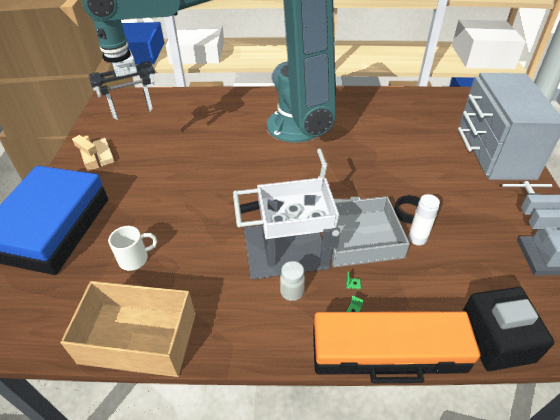

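View pics/top.png

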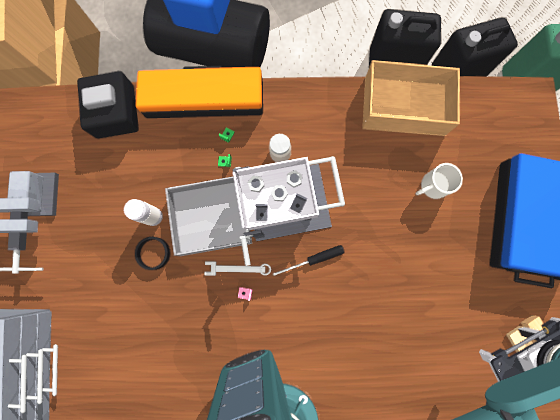

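The scene view shows the tray at (297,205), lever at (322,165), bin at (368,230) and bar at (238,208). In the top view the bar is at (335,182), the lever peg near (246,250) and the bin at (205,217). The dark brackets in the tray at (262,212) and (298,203) fit the description. The green ones at (227,133) and (224,160) and the pink one at (245,293) are look-alikes on the bench. I'll enlarge both views to fit the pose.

Run:
```python
import cv2
import numpy as np
a=cv2.imread('pics/top.png')[145:285,155:355]; b=cv2.imread('pics/scene.png')[140:290,220:420]
cv2.imwrite('pics/topc.png',cv2.resize(a,None,fx=4,fy=4,interpolation=cv2.INTER_CUBIC))
cv2.imwrite('pics/scenec.png',cv2.resize(b,None,fx=4,fy=4,interpolation=cv2.INTER_CUBIC))
```

```text
(no output)
```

View pics/topc.png

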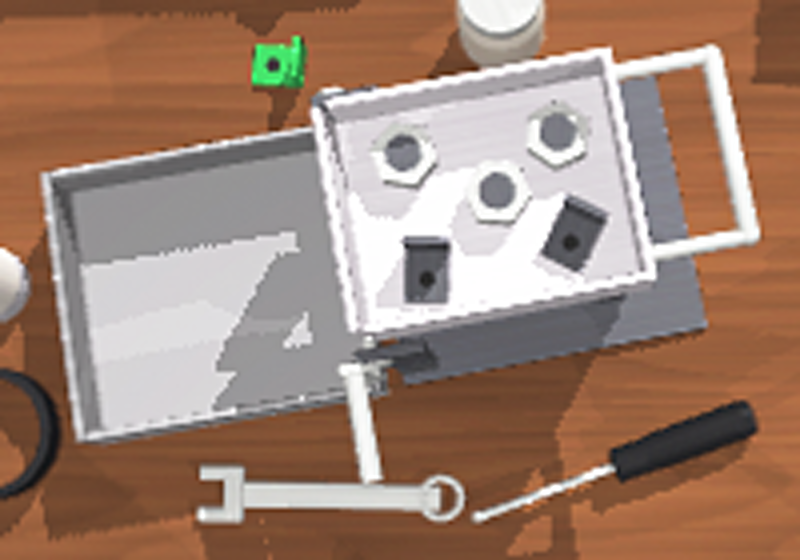

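View pics/scenec.png

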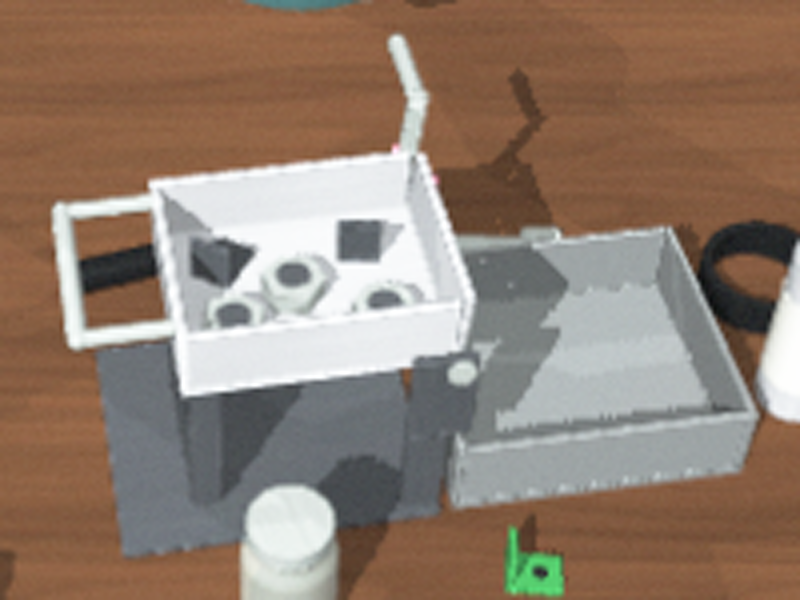

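```bash
cat > fit.py <<'E'
from h import *
from scipy.optimize import least_squares
T=[((713,54),'b',-52),((752,236),'b',52),((610,50),'c',-70),((655,278),'c',70),((372,478),'p',152),((350,370),'p',94)]
S=[((62,208),'b',52),((75,342),'b',-52),((152,183),'c',70),((180,335),'c',-70),((397,40),'p',152),((418,98),'p',94)]
def pt(k,y,g):
    if k=='b': return [-.228,y/1e3,.175]
    if k=='c': return [-.170,y/1e3,.180]
    a=g+np.arctan2(2.5,70); r=.07005
    return [r*np.sin(a),y/1e3,.135+r*np.cos(a)]
def W(P,q):
    c,s=np.cos(q[2]),np.sin(q[2]); P=np.array(P)
    return np.c_[q[0]+c*P[:,0]-s*P[:,1],q[1]+s*P[:,0]+c*P[:,1],P[:,2]]
def res(q):
    r=[]
    for c,L,o in (('top',T,(155,145)),('scene',S,(220,140))):
        u=np.array([np.array(l[0])/4+o for l in L])
        r.append(proj(c,W([pt(l[1],l[2],q[3]) for l in L],q))-u)
    return np.vstack(r).ravel()
if __name__=='__main__':
    f=least_squares(res,[.45,.1,1.57,.05],loss='soft_l1'); q=f.x
    print(q.round(4)); print(res(q).reshape(-1,2).round(1))
    print('bar',W([[-.228,0,.175]],q),'peg',W([pt('p',130,q[3])],q))
    for n,uv,z in (('jar',(280,145),.09),('can',(142,213),.15),('tape',(152,253),.03),('mug',(440,180),.09),('wr1',(155+210/4,145+495/4),0),('wr2',(155+445/4,145+497/4),0),('sd1',(155+475/4,145+517/4),0),('sd2',(155+750/4,145+415/4),.03)):
        print(n,atz('top',uv,z).round(3))
E
python3 fit.py
```

```text
[0.5671 0.074  1.7322 0.0865]
[[-0.4  1.5]
 [-1.4 -1.2]
 [-0.1 -1.1]
 [ 0.1  0. ]
 [-0.8 -0.6]
 [ 0.3  0.5]
 [-0.1  0.9]
 [ 0.1 -2.6]
 [-0.7 -1.6]
 [-0.8  0.4]
 [ 0.   0. ]
 [-0.4 -0.9]]
bar [[ 0.60374774 -0.15101297  0.175     ]] peg [[0.43743307 0.06156899 0.20452736]]
jar [ 0.721 -0.017  0.09 ]
can [0.541 0.316 0.15 ]
tape [0.45 0.33 0.03]
mug [ 0.62  -0.429  0.09 ]
wr1 [0.406 0.186 0.   ]
wr2 [0.402 0.027 0.   ]
sd1 [0.388 0.007 0.   ]
sd2 [ 0.452 -0.177  0.03 ]
```

Request:
servo_tool(plan=[[1, -1, -0.2, 0, 0, 0, 60], [1, -1, -0.2, 0, 0, 0, 60], [1, -1, -0.2, 0, 0, 0, 60], [1, -1, -0.2, 0, 0, 0, 60]])

```text
time: 1.53
tool_pos: [0.2803, -0.3636, 0.2437]
ee_rot: [3.141, -0.002, 0.434]
wrist_force: [1.5, 0.1, 0.0]
width: 0.0705
finger_force: 0.0
```

Request:
servo_tool(plan=[[1, -1, -0.2, 0, 0, 0, 60], [1, -1, -0.2, 0, 0, 0, 60], [1, -1, -0.2, 0, 0, 0, 60], [1, -1, -0.2, 0, 0, 0, 60]])

```text
time: 1.87
tool_pos: [0.3291, -0.2307, 0.264]
ee_rot: [3.14, -0.002, 0.435]
wrist_force: [0.0, -0.2, -0.7]
width: 0.0601
finger_force: 0.0
```

Request:
servo_tool(plan=[[1, -1, -0.2, 0, 0, 0, 60], [1, -1, -0.2, 0, 0, 0, 60], [1, -1, -0.2, 0, 0, 0, 60], [1, -1, -0.2, 0, 0, 0, 60]])

```text
time: 2.2
tool_pos: [0.378, -0.0979, 0.2838]
ee_rot: [3.141, -0.003, 0.436]
wrist_force: [-0.4, -0.3, -0.2]
width: 0.0601
finger_force: 0.0
```

Request:
servo_tool(plan=[[1, -1, -0.2, 0, 0, 0.172, 60], [1, -1, -0.2, 0, 0, 0.172, 60], [1, -1, -0.2, 0, 0, 0.172, 60], [1, -1, -0.2, 0, 0, 0.172, 60], [1, -1, -0.2, 0, 0, 0.172, 60]])

```text
time: 2.62
tool_pos: [0.4273, 0.0361, 0.3033]
ee_rot: [-3.139, -0.002, 0.17]
wrist_force: [-0.1, -0.9, -1.0]
width: 0.06
finger_force: 0.0
```

Request:
servo_tool(plan=[[0.14, -0.235, 0, 0, 0, 0.006, 60], [0.14, -0.235, 0, 0, 0, 0.006, 60], [0.14, -0.235, 0, 0, 0, 0.006, 60]])

```text
time: 2.87
tool_pos: [0.436, 0.0568, 0.3022]
ee_rot: [3.141, 0.001, 0.154]
wrist_force: [0.0, -0.2, 0.5]
width: 0.0603
finger_force: 0.0
```

```bash
cat >> h.py <<'E'
from scipy.spatial.transform import Rotation as Ro
def wproj(P):
    o=robot.get_obs(); p=robot.camera_params('wrist')
    M=np.eye(4); M[:3,:3]=Ro.from_euler('xyz',o['ee_rot']).as_matrix(); M[:3,3]=o['tool_pos']
    C=np.linalg.inv(M@np.array(p['tool_from_camera']))
    return cv2.projectPoints(np.array(P,float).reshape(-1,1,3),cv2.Rodrigues(C[:3,:3])[0],C[:3,3],np.array(p['camera_matrix'],float),np.array(p['distortion'],float))[0].reshape(-1,2)
E
python3 - <<'E'
from h import *
from fit import W,pt
q=[.5671,.074,1.7322,.0865]
P=W([pt('p',94,q[3]),pt('p',130,q[3]),pt('p',154,q[3]),[-.17,70,.18]],q); P[3]=W([[-.17,.07,.18]],q)[0]
u=wproj(P); im=save('wrist','w0').copy(); print(robot.get_obs()['tool_pos'],u.round(0),[ (r['extent'],r['conf']) for r in robot.find_in('gate_peg','wrist')[:2]])
for a in u: cv2.drawMarker(im,tuple(int(v) for v in a),(255,0,0),0,12,1)
cv2.imwrite('pics/w0m.png',im[:,:,::-1])
E
```

```text
[0.43587715 0.05615383 0.3022667 ] [[272. 171.]
 [272. 212.]
 [272. 238.]
 [470. 139.]] [([274.7, 121.2, 20.8, 236.7], 0.72)]
```

View pics/w0m.png

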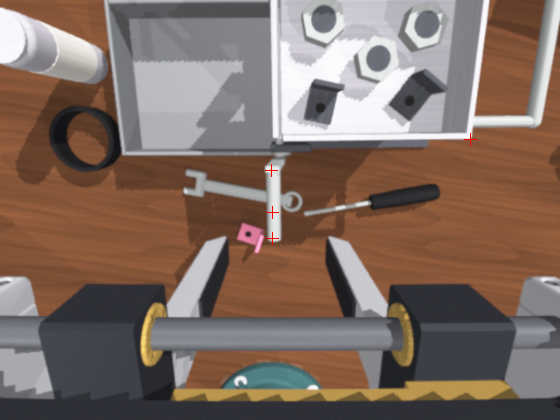

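Request:
servo_tool(plan=[[0.02, -0.04, 0.33, 0, 0, 0, 60], [0.02, -0.04, 0.66, 0, 0, 0, 60], [0.02, -0.04, 0.99, 0, 0, 0, 60], [0.02, -0.04, 0.99, 0, 0, 0, 60], [0.02, -0.04, 0.99, 0, 0, 0, 0], [0.02, -0.04, 0.99, 0, 0, 0, 0], [0.02, -0.04, 0.99, 0, 0, 0, 0], [0.02, -0.04, 0.99, 0, 0, 0, 0], [0.02, -0.04, 0.99, 0, 0, 0, 0], [0.02, -0.04, 0.99, 0, 0, 0, 0]])

```text
time: 3.8
tool_pos: [0.4383, 0.0608, 0.2049]
ee_rot: [3.141, -0.003, 0.152]
wrist_force: [0.4, 0.6, -0.3]
width: 0.0234
finger_force: 0.0
```

Request:
servo_tool(plan=[[0, 0, 0, 0, 0, 0, 0], [0, 0, 0, 0, 0, 0, 0], [0, 0, 0, 0, 0, 0, 0], [0, 0, 0, 0, 0, 0, 0], [0, 0, 0, 0, 0, 0, 0]])

```text
time: 4.22
tool_pos: [0.4377, 0.0608, 0.2039]
ee_rot: [3.141, -0.001, 0.152]
wrist_force: [-0.2, -1.3, 2.6]
width: 0.0109
finger_force: 30.0
```

Request:
servo_tool(plan=[[0, -0.059, 0.009, 0, 0, 0, 0], [0, -0.127, 0.027, 0, 0, 0, 0], [0, -0.192, 0.051, 0, 0, 0, 0], [0, -0.255, 0.081, 0, 0, 0, 0], [0, -0.315, 0.118, 0, 0, 0, 0], [0, -0.371, 0.16, 0, 0, 0, 0], [0, -0.422, 0.208, 0, 0, 0, 0], [0, -0.422, 0.208, 0, 0, 0, 0]])

```text
time: 4.88
tool_pos: [0.4308, 0.1038, 0.1812]
ee_rot: [-3.14, 0.001, 0.154]
wrist_force: [3.2, -1.2, -2.6]
width: 0.011
finger_force: 30.0
```

Request:
servo_tool(plan=[[0, -0.046, 0.053, 0, 0, 0, 0], [0, -0.087, 0.109, 0, 0, 0, 0], [0, -0.122, 0.17, 0, 0, 0, 0], [0, -0.15, 0.234, 0, 0, 0, 0], [0, -0.172, 0.3, 0, 0, 0, 0], [0, -0.188, 0.369, 0, 0, 0, 0], [0, -0.196, 0.438, 0, 0, 0, 0], [0, -0.198, 0.487, 0, 0, 0, 0], [0, -0.198, 0.487, 0, 0, 0, 0], [0, -0.198, 0.487, 0, 0, 0, 0]])

```text
time: 5.72
tool_pos: [0.4284, 0.1207, 0.1336]
ee_rot: [3.138, -0.0, 0.152]
wrist_force: [2.0, -7.0, -0.5]
width: 0.0111
finger_force: 30.0
```

Request:
servo_tool(plan=[[0, 0.01, 0.01, 0, 0, 0, 0], [0, 0.02, 0.02, 0, 0, 0, 0], [0, 0.03, 0.03, 0, 0, 0, 0], [0, 0.03, 0.03, 0, 0, 0, 0]])

```text
time: 6.05
tool_pos: [0.4285, 0.1205, 0.1331]
ee_rot: [-3.139, -0.001, 0.152]
wrist_force: [-3.6, -1.3, 9.7]
width: 0.0111
finger_force: 30.0
```

Request:
servo_tool(plan=[[0, 0, -0.02, 0, 0, 0, 0], [0, 0, -0.02, 0, 0, 0, 60], [0, 0, -0.02, 0, 0, 0, 60], [0, 0, -0.02, 0, 0, 0, 60], [0, 0, -0.02, 0, 0, 0, 60], [0, 0, -0.02, 0, 0, 0, 60], [0, 0, -0.02, 0, 0, 0, 60], [0, 0, -1, 0, 0, 0, 60], [0, 0, -1, 0, 0, 0, 60], [0, 0, -1, 0, 0, 0, 60], [0, 0, -1, 0, 0, 0, 50]])

```text
time: 6.97
tool_pos: [0.4309, 0.1196, 0.2363]
ee_rot: [-3.141, -0.01, 0.152]
wrist_force: [0.4, -0.2, 0.4]
width: 0.056
finger_force: 0.0
```

Run:
```python
from h import *
from fit import W,pt
q=[.5671,.074,1.7322,1.56]
im=save('wrist','w1').copy()
P=W([pt('p',94,q[3]),pt('p',130,q[3]),pt('p',154,q[3]),[-.228,0,.175],[-.228,.052,.175]],q)
for a in wproj(P): cv2.drawMarker(im,tuple(int(v) for v in a),(255,0,0),0,12,1)
im2=robot.snapshot('top')[145:285,155:355].copy()
cv2.imwrite('pics/w1m.png',np.hstack([im[:,:,::-1][:300],cv2.resize(im2,(240,168))[:,:,::-1].repeat(1,0) if 0 else np.vstack([cv2.resize(im2,(240,168)),np.zeros((132,240,3),np.uint8)])[:,:,::-1]]))
print(robot.get_obs()['tool_pos'],robot.get_obs()['width'],P[3:])
```

```text
[0.42864645 0.11925332 0.23102688] 0.05106182058019005 [[ 0.60374046 -0.15103661  0.175     ]
 [ 0.55241633 -0.15939321  0.175     ]]
```

View pics/w1m.png

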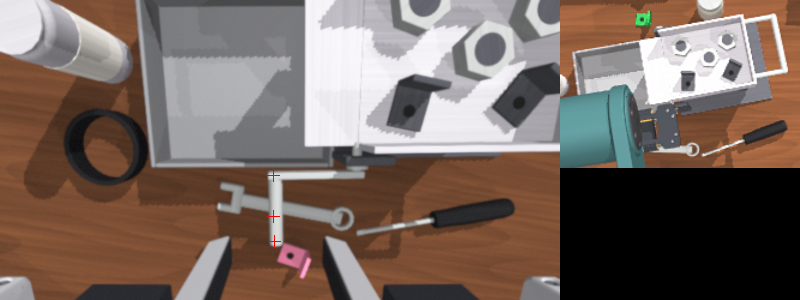

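Request:
servo_tool(plan=[[0, 0, -0.7, 0, 0, 0, 50], [0, 0, -0.7, 0, 0, 0, 50], [0.43, 1, -0.7, 0, 0, -0.006, 50], [0.43, 1, -0.7, 0, 0, -0.006, 50], [0.43, 1, -0.7, 0, 0, -0.006, 50], [0.43, 1, -0.7, 0, 0, -0.006, 50]])

```text
time: 7.57
tool_pos: [0.4872, 0.0233, 0.2971]
ee_rot: [3.141, 0.006, 0.156]
wrist_force: [-0.9, -0.5, -0.4]
width: 0.0498
finger_force: 0.0
```

Request:
servo_tool(plan=[[0.43, 1, 0, 0, 0, 0, 50], [0.43, 1, 0, 0, 0, 0, 50], [0.43, 1, 0, 0, 0, 0, 50], [0.43, 1, 0, 0, 0, 0, 50]])

```text
time: 7.9
tool_pos: [0.5454, -0.0682, 0.2966]
ee_rot: [-3.141, 0.006, 0.157]
wrist_force: [0.2, 0.2, -1.1]
width: 0.0501
finger_force: 0.0
```

Request:
servo_tool(plan=[[0.43, 0.95, 0, 0, 0, 0, 50], [0.43, 0.95, 0, 0, 0, 0, 50], [0.43, 0.95, 0, 0, 0, 0, 50], [0.43, 0.95, 0, 0, 0, 0, 50], [0.43, 0.95, 0, 0, 0, 0, 50]])

```text
time: 8.32
tool_pos: [0.6019, -0.1512, 0.2982]
ee_rot: [-3.138, 0.004, 0.161]
wrist_force: [0.3, 0.6, -0.2]
width: 0.0501
finger_force: 0.0
```

Run:
```python
from h import *
from fit import W,pt
q=[.5671,.074,1.7322,1.56]
o=robot.get_obs(); im=save('wrist','w2').copy()
P=W([[-.228,0,.175],[-.228,.052,.175],[-.228,-.052,.175],[-.17,.07,.18],[-.17,-.07,.18]],q)
u=wproj(P)
for a in u: cv2.drawMarker(im,tuple(int(v) for v in a),(255,0,0),0,12,1)
cv2.imwrite('pics/w2m.png',im[:,:,::-1])
d=P[0]-o['tool_pos'];c,s=np.cos(q[2]),np.sin(q[2]);print(o['tool_pos'],o['ee_rot'],'dxs,dys,dz',c*d[0]+s*d[1],-s*d[0]+c*d[1],d[2],u.round())
```

```text
[ 0.60193556 -0.15122321  0.29816029] [-3.13825338  0.00443818  0.16110915] dxs,dys,dz -0.00010587648781951609 -0.001811430419775688 -0.12316029245076748 [[278. 205.]
 [278. 255.]
 [279. 149.]
 [220. 274.]
 [213. 129.]]
```

View pics/w2m.png

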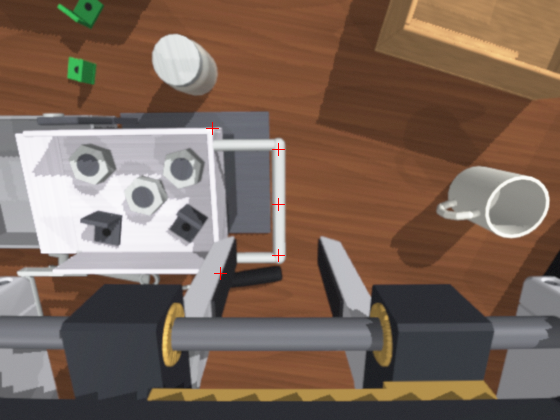

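Request:
servo_tool(plan=[[0, 0, 0.4, 0, 0, 0, 50], [0, 0, 0.8, 0, 0, 0, 50], [0, 0, 1, 0, 0, 0, 50], [0, 0, 1, 0, 0, 0, 50]])

```text
time: 8.7
tool_pos: [0.5986, -0.1485, 0.1941]
ee_rot: [-3.135, 0.011, 0.164]
wrist_force: [-0.7, -0.3, 0.0]
width: 0.05
finger_force: 0.0
```

Request:
servo_tool(plan=[[0, 0, 0.13, 0, 0, 0, 50], [0, 0, 0.25, 0, 0, 0, 50], [0, 0, 0.25, 0, 0, 0, 50], [0, 0, 0.25, 0, 0, 0, 0], [0, 0, 0.25, 0, 0, 0, 0], [0, 0, 0.25, 0, 0, 0, 0], [0, 0, 0.25, 0, 0, 0, 0], [0, 0, 0.25, 0, 0, 0, 0], [0, 0, 0.25, 0, 0, 0, 0], [0, 0, 0.25, 0, 0, 0, 0]])

```text
time: 9.53
tool_pos: [0.6027, -0.1521, 0.1764]
ee_rot: [3.141, -0.001, 0.161]
wrist_force: [0.0, -0.7, 1.4]
width: 0.0109
finger_force: 30.0
```

```bash
python3 -c "
import numpy as np
f=lambda t:np.array([.2324*np.cos(.195+t)*10,-.2324*np.sin(.195+t)*10])
for a,b,n in((0,.36,10),(.36,.66,11),(.66,.94,11)):
  print([(f(t)-f(a)).round(3).tolist() for t in np.linspace(a,b,n+1)[1:]])
"
```

```text
[[-0.018, -0.082], [-0.038, -0.163], [-0.062, -0.243], [-0.088, -0.323], [-0.117, -0.401], [-0.149, -0.478], [-0.184, -0.554], [-0.222, -0.629], [-0.262, -0.702], [-0.305, -0.774]]
[[-0.034, -0.053], [-0.07, -0.106], [-0.107, -0.157], [-0.145, -0.208], [-0.185, -0.257], [-0.226, -0.305], [-0.268, -0.353], [-0.312, -0.399], [-0.357, -0.443], [-0.403, -0.487], [-0.45, -0.529]]
[[-0.045, -0.038], [-0.091, -0.075], [-0.138, -0.111], [-0.186, -0.146], [-0.235, -0.179], [-0.285, -0.212], [-0.335, -0.243], [-0.386, -0.272], [-0.438, -0.301], [-0.491, -0.328], [-0.544, -0.353]]
```

Request:
servo_tool(plan=[[0, -0.02, -0.08, 0, 0, 0, 0], [0, -0.04, -0.16, 0, 0, 0, 0], [0, -0.06, -0.24, 0, 0, 0, 0], [0, -0.09, -0.32, 0, 0, 0, 0], [0, -0.12, -0.4, 0, 0, 0, 0], [0, -0.15, -0.48, 0, 0, 0, 0], [0, -0.185, -0.555, 0, 0, 0, 0], [0, -0.22, -0.63, 0, 0, 0, 0], [0, -0.26, -0.7, 0, 0, 0, 0], [0, -0.305, -0.775, 0, 0, 0, 0]])

```text
time: 10.37
tool_pos: [0.5976, -0.1227, 0.2546]
ee_rot: [3.139, -0.0, 0.16]
wrist_force: [2.4, -5.6, -2.3]
width: 0.0111
finger_force: 30.0
```

Request:
servo_tool(plan=[[0, -0.034, -0.053, 0, 0, 0, 0], [0, -0.07, -0.106, 0, 0, 0, 0], [0, -0.107, -0.157, 0, 0, 0, 0], [0, -0.145, -0.208, 0, 0, 0, 0], [0, -0.185, -0.257, 0, 0, 0, 0], [0, -0.226, -0.305, 0, 0, 0, 0], [0, -0.268, -0.353, 0, 0, 0, 0], [0, -0.312, -0.399, 0, 0, 0, 0], [0, -0.357, -0.443, 0, 0, 0, 0], [0, -0.403, -0.487, 0, 0, 0, 0], [0, -0.45, -0.529, 0, 0, 0, 0]])

```text
time: 11.28
tool_pos: [0.5901, -0.0787, 0.3093]
ee_rot: [3.137, -0.002, 0.16]
wrist_force: [1.0, -6.3, 1.8]
width: 0.0111
finger_force: 30.0
```

Request:
servo_tool(plan=[[0, -0.045, -0.038, 0, 0, 0, 0], [0, -0.091, -0.075, 0, 0, 0, 0], [0, -0.138, -0.111, 0, 0, 0, 0], [0, -0.186, -0.146, 0, 0, 0, 0], [0, -0.235, -0.179, 0, 0, 0, 0], [0, -0.285, -0.212, 0, 0, 0, 0], [0, -0.335, -0.243, 0, 0, 0, 0], [0, -0.386, -0.272, 0, 0, 0, 0], [0, -0.438, -0.301, 0, 0, 0, 0], [0, -0.491, -0.328, 0, 0, 0, 0], [0, -0.544, -0.353, 0, 0, 0, 0], [0, -0.544, -0.353, 0, 0, 0, 0]])

```text
time: 12.28
tool_pos: [0.5808, -0.0237, 0.3464]
ee_rot: [3.138, -0.005, 0.161]
wrist_force: [-0.7, -5.2, 6.6]
width: 0.0111
finger_force: 30.0
```

Run:
```python
from h import *
a=robot.snapshot('scene')[140:290,270:420]; b=robot.snapshot('top')[150:290,140:300]
cv2.imwrite('pics/t3.png',np.hstack([cv2.resize(a,(400,400)),cv2.resize(b,(400,400))])[:,:,::-1]); print(robot.get_obs()['wrist_force'])
```

```text
[-0.2769592  -4.88962515  5.9245886 ]
```

View pics/t3.png

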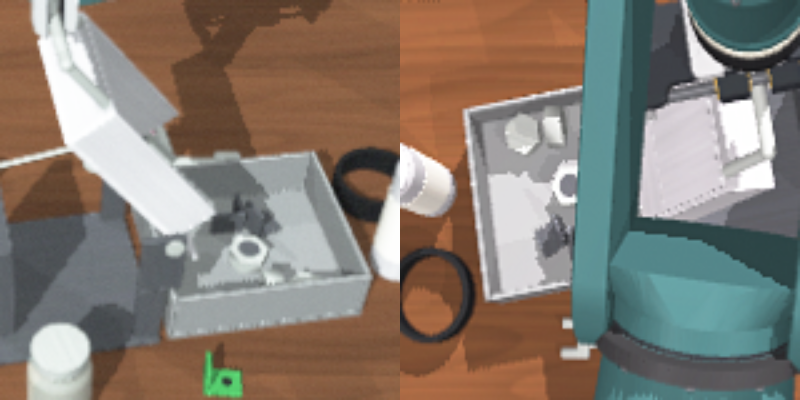

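The tray interior looks empty. Three nuts show in the bin in the top half, at about (520,130), (555,125) and (567,185), with a dark bracket cluster at (555,240). I'll let things settle, then check the brackets more closely.

Request:
servo_tool(plan=[[0, 0, 0, 0, 0, 0, 0], [0, 0, 0, 0, 0, 0, 0], [0, 0, 0, 0, 0, 0, 0], [0, 0, 0, 0, 0, 0, 0]])

```text
time: 12.72
tool_pos: [0.581, -0.0246, 0.346]
ee_rot: [3.138, -0.004, 0.16]
wrist_force: [0.3, -5.5, 7.6]
width: 0.0109
finger_force: 30.0
```

Run:
```python
from h import *
a=robot.snapshot('scene')[175:275,310:420]; b=robot.snapshot('wrist')
for t in('nut1','bracket1'):print(t,[(np.round(r['extent']).tolist(),round(r['conf'],2)) for r in robot.find_in(t,'scene')],[(np.round(r['extent']).tolist(),round(r['conf'],2)) for r in robot.find_in(t,'wrist')])
cv2.imwrite('pics/t4.png',np.hstack([cv2.resize(a,(400,364),interpolation=cv2.INTER_CUBIC),cv2.resize(b,(400,364))])[:,:,::-1])
```

```text
nut1 [([363.0, 237.0, 16.0, 13.0], 0.44)] [([135.0, 138.0, 25.0, 21.0], 0.72), ([112.0, 133.0, 26.0, 34.0], 0.67), ([145.0, 173.0, 31.0, 30.0], 0.62)]
bracket1 [([355.0, 304.0, 14.0, 19.0], 0.71), ([354.0, 285.0, 17.0, 17.0], 0.42), ([318.0, 187.0, 65.0, 106.0], 0.42)] [([183.0, 78.0, 24.0, 24.0], 0.94), ([133.0, 199.0, 22.0, 22.0], 0.85), ([151.0, 206.0, 23.0, 21.0], 0.69), ([190.0, 24.0, 32.0, 30.0], 0.61)]
```

View pics/t4.png

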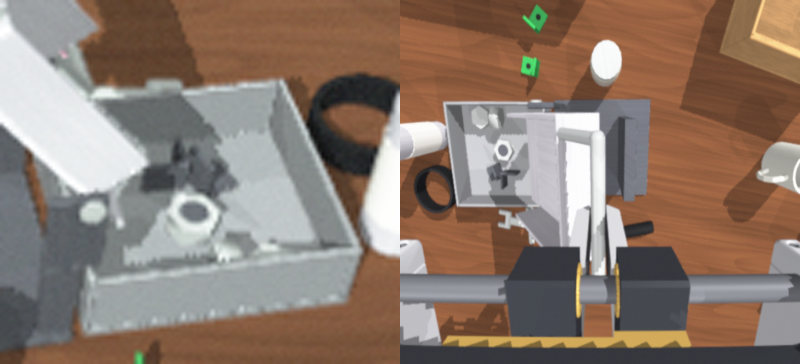

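All five parts are in the bin: the wrist detections are three nuts at (135,138), (112,133) and (145,173) and two brackets at (133,199) and (151,206). Now I'll lower the tray along the reverse arc.

Request:
servo_tool(plan=[[0, 0.053, 0.025, 0, 0, 0, 0], [0, 0.106, 0.052, 0, 0, 0, 0], [0, 0.158, 0.081, 0, 0, 0, 0], [0, 0.209, 0.11, 0, 0, 0, 0], [0, 0.259, 0.141, 0, 0, 0, 0], [0, 0.309, 0.174, 0, 0, 0, 0], [0, 0.358, 0.207, 0, 0, 0, 0], [0, 0.406, 0.242, 0, 0, 0, 0], [0, 0.453, 0.278, 0, 0, 0, 0], [0, 0.499, 0.315, 0, 0, 0, 0], [0, 0.544, 0.353, 0, 0, 0, 0]])

```text
time: 13.93
tool_pos: [0.5901, -0.0782, 0.3092]
ee_rot: [3.139, -0.003, 0.161]
wrist_force: [0.4, -6.1, 5.0]
width: 0.0108
finger_force: 30.0
```

Request:
servo_tool(plan=[[0, 0.047, 0.042, 0, 0, 0, 0], [0, 0.093, 0.086, 0, 0, 0, 0], [0, 0.138, 0.13, 0, 0, 0, 0], [0, 0.182, 0.176, 0, 0, 0, 0], [0, 0.224, 0.224, 0, 0, 0, 0], [0, 0.265, 0.272, 0, 0, 0, 0], [0, 0.305, 0.321, 0, 0, 0, 0], [0, 0.343, 0.372, 0, 0, 0, 0], [0, 0.38, 0.423, 0, 0, 0, 0], [0, 0.416, 0.476, 0, 0, 0, 0], [0, 0.45, 0.529, 0, 0, 0, 0]])

```text
time: 14.85
tool_pos: [0.5977, -0.1225, 0.2544]
ee_rot: [3.14, -0.001, 0.161]
wrist_force: [-0.0, -5.6, 1.8]
width: 0.0106
finger_force: 30.0
```

Request:
servo_tool(plan=[[0, 0.043, 0.072, 0, 0, 0, 0], [0, 0.083, 0.145, 0, 0, 0, 0], [0, 0.121, 0.22, 0, 0, 0, 0], [0, 0.156, 0.296, 0, 0, 0, 0], [0, 0.188, 0.373, 0, 0, 0, 0], [0, 0.217, 0.451, 0, 0, 0, 0], [0, 0.243, 0.531, 0, 0, 0, 0], [0, 0.267, 0.611, 0, 0, 0, 0], [0, 0.287, 0.692, 0, 0, 0, 0], [0, 0.305, 0.76, 0, 0, 0, 0], [0, 0.305, 0.775, 0, 0, 0, 0], [0, 0.305, 0.775, 0, 0, 0, 0]])

```text
time: 15.85
tool_pos: [0.6025, -0.1521, 0.1753]
ee_rot: [3.141, 0.0, 0.161]
wrist_force: [2.7, -4.5, -1.8]
width: 0.0109
finger_force: 30.0
```

Request:
servo_tool(plan=[[0, 0, 0.01, 0, 0, 0, 0], [0, 0, 0.02, 0, 0, 0, 0], [0, 0, 0.02, 0, 0, 0, 50], [0, 0, 0.02, 0, 0, 0, 50], [0, 0, 0.02, 0, 0, 0, 50], [0, 0, 0.02, 0, 0, 0, 50], [0, 0, 0.02, 0, 0, 0, 50], [0, 0, 0.02, 0, 0, 0, 50], [0, 0, -0.33, 0, 0, 0, 50], [0, 0, -0.66, 0, 0, 0, 50], [0, 0, -1, 0, 0, 0, 50], [0, 0, -1, 0, 0, 0, 50]])

```text
time: 16.85
tool_pos: [0.6047, -0.1523, 0.2851]
ee_rot: [3.135, -0.013, 0.162]
wrist_force: [0.3, 0.4, 1.0]
width: 0.0498
finger_force: 0.0
```

Run:
```python
from h import *
from fit import W,pt
q=[.5671,.074,1.7322,1.56]
print(robot.get_obs()['tool_pos'],robot.get_obs()['width'])
a=robot.snapshot('scene').copy(); b=robot.snapshot('top')
P=W([[-.228,-.052,.175],[-.228,.052,.175],pt('p',94,1.56),pt('p',152,1.56)],q)
big=cv2.resize(a[130:290,220:420],(500,400)); 
for u in proj('scene',P): cv2.drawMarker(big,tuple(int(v) for v in (u-[220,130])*2.5),(255,0,0),0,10,1)
cv2.imwrite('pics/end.png',np.hstack([big,cv2.resize(b[130:300,130:250],(282,400))])[:,:,::-1])
```

```text
[ 0.60468357 -0.1523087   0.28510827] 0.04984403581291426
```

View pics/end.png

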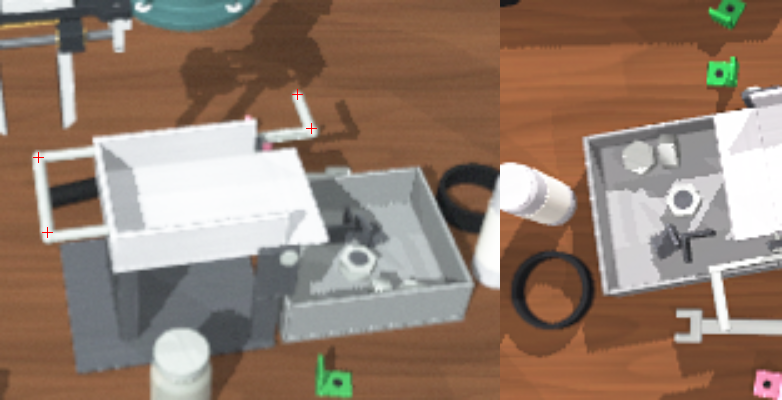

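The tray is empty and flat, with bar markers on the bar at (38,157) and (47,232). The gate is down with the peg at (297,94) to (311,129), and all the parts are in the bin. I'm handing the job in.

```bash
python3 -c "
from bench import robot
print(robot.close_job())"
```

```text
the job is handed in; nothing more can be done
None
```

I handed the job in at about 17 s of the 58 s limit: the final pictures show all three nuts and both brackets in the bin, the tray flat and the gate down, but the hand-in call returned no verdict.

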